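# Free the pawl and lower the hold-down lever

## Task

Lower the raised lever of the small hold-down press until its rubber foot rests on the bone blank in the nest. A hooked pawl holds the lever's teeth, so first press the pawl's thumb tab fully down to swing the hook clear, leave it there, then push the lever's wooden paddle down as far as it goes. Only press with the fingertips: do not grasp or lift anything, do not touch the blank with the fingers, and leave the things lying around where they are.

Things in the scene. Friction and masses are not known exactly. Their poses are not given: they have to be found in the camera images.
- press: hold-down press, fixed to the bench: wooden base board 270 x 110 x 18 mm with the mechanism on it. Origin on the board's underside. Own x: from the pawl end to the lever's paddle end; own y: to the mechanism's open side (roughly at the robot); z up. All moves in the plane y = 0. A dark steel side plate, 103 mm high, stands at y = -14 to -22 mm, x = -98 to 0 mm
- tab (a point): centre of the upper face of the pawl's thumb tab, a dark steel plate 30 x 28 x 6 mm at the end of the press away from the paddle; moves with the pawl. At the start about level, 85 mm above the board's underside, 55 mm behind (press -x) and 51 mm above the pawl's pivot. Full travel takes it about 27 mm down and 16 mm towards -x of the press
- pawl (a joint): pawl angle in rad: 0 = hook between the teeth of the lever's quadrant, 0.42 = tab fully down (stop). The hook is clear of the teeth from about 0.25. A stiff pivot: about 3 N at the tab moves it and it stays where it is left
- paddle (a point): centre of the upper face of the lever's wooden paddle, a plate 38 mm along the lever, 30 mm wide, 12 mm thick; 148 mm from the lever's pivot and 10 mm above the lever's centre line. Moves with the lever; at the start it slopes, its outer end up
- lever (a joint): lever angle, rad: 0 = raised 40 degrees above level, grows as it goes down; at about 0.70 it is level and its rubber foot (24 mm across, 85 mm from the pivot) rests on the blank. With the hook in the teeth it has at most 0.15 rad of play, then is blocked. Stiff pivot: about 5 N at the paddle moves it; it stays where left
- blank: bone blank 30 x 60 x 10 mm, loose, lying flat in the nest on the anvil block; origin at the centre of its underside
- nest (a point): centre of the nest's floor, on top of a 54 x 74 mm wooden anvil block, 45 mm above the board's underside; fenced by strips 6 mm high
- offcut: small bone offcut 18 x 28 x 9 mm lying loose on the base board, on its robot side; bystander
- horn: dark horn disc 47 x 60 x 12 mm on the bench behind the press; bystander
- sanding: sanding block 45 x 88 x 26 mm on the bench behind and to the left of the press; bystander
- bangle: bone bangle 85 mm across, 13 mm high, on the bench in front of the press; bystander
- tin: open wax tin 65 mm across, 22 mm high, on the bench in front of the press; bystander
- grip: black ribbed rubber grip 37 mm thick, 98 mm long, on the bench to the left of the press; bystander
- lever_pivot (a point): the lever's pivot, 85 mm above the board's underside; its axis runs along the press y axis
- pawl_pivot (a point): the pawl's pivot, 34 mm above the board's underside; its axis runs along the press y axis
There are look-alikes about, which are no part of the job. Of the things like the blank, leave any that is pink; of the rest the larger one is meant.

How it is judged:
By the outcome, as a careful person would: the job done as asked, in the order asked, and still so for the second after the job is handed in, with the robot touching nothing.
It also fails if it takes over 40 s, if anything falls off the work surface, if the arm or the gripper's body presses on something with over 40 N, if the wrist force passes 120 N, or if a joint passes its speed limit or range.

## Robot

A 6-joint arm with a two-finger parallel gripper is mounted at the origin on a cart in front of the work surface, level with it; the furniture and walls round the work are solid. World frame = base frame: x ahead of the robot, y to its left, z up, the work surface at z = 0. Lengths are in m, angles in rad, forces in N, time in s.
With the tool pointing down it reaches from about 0.375 to 0.9 m from the base axis. Payload 3.1 kg.
Tool frame: the origin (TCP) lies on the centre line of the jaws, within the pads' length; the fingertips stand 8 mm ahead of it and the grasp point (between the pads) lies 11 mm behind it; z points along the fingers, y is the line along which they close (so a half turn about z gives the same grasp; the last joint's range is limited). The gripper opens to 85 mm and grips with 20 to 120 N. Pads are 22 mm wide; open, the fingers measure 114 mm over their backs; the gripper's body (76 mm by 85 mm) begins 54 mm behind the grasp point. The pads swing forward as they close: fully open they stand 13 mm farther back than shut.
Start: joints at [-0.178, 0.527, 1.433, -0, 1.181, -0.178], TCP at [0.625, 0, 0.239] pointing down, gripper open.
Joint ranges: [-3.08, 3.08], [-0.75, 2.2], [0.22, 2.44], [-1.43, 4.57], [0, 2.65], [-2.85, 2.85]. Speed limits (rad/s): [2.79, 2.79, 3.14, 3.14, 3.14, 3.14].

## Interface

Orientations are given as a unit quaternion [x, y, z, w].
In Python, from station import * gives the robot as it stands.
- The arm moves only by the tool play_rows, never from a script. Its argument "rows" is a list of rows, each a list of 3 entries, a list of its own where there are three numbers: the turn, a rotation vector about the tool's x, y, z in degrees, then the shift along the tool's x, y, z in mm, then the closure, from 0 (fully open) to 1 (shut). In form: [[[ax, ay, az], [dx, dy, dz], jaw], ...]. A call has 1 to 12 rows; each row shifts and turns the commanded pose from where the row before left it, along the tool's axes as they then stand; what a row does not reach is not made up. A row lasts 1/12 s, in which the tool goes at most 41.7 mm and 7.16 degrees, less where a joint would pass 70% of its speed; a pose out of reach is approached as far as the arm can. A call with a gripper value outside its range is refused whole. The fingers move at their own pace and stop on an object; "grip_force" is the grip in N (left out, the last holds). Time passes only in rows, so rows that do not move let the fingers close. It gives the time, the measured TCP pose, the force, the opening and the grip force at its end, in the units of the state.
- sense(): the state, without advancing time (a new reading comes with each control period).
- snapshot(name): name is "scene" or "side" or "wrist"; returns (picture, depth): 400x640x3 uint8, red, green, blue; 400x640 float32, m along the optical axis (not along the pixel's ray), 0 where there is no reading.
- get_calibration(name): a dict with "vfov" (degrees; the focal length in pixels is half the picture's height over the tangent of half this angle, whatever the lens; pixels are square), "cx", "cy" (the principal point, pixels), "xyz" and "attitude" of the camera in the world. Camera axes: x right, y down, z forward; pixel columns grow to the right and rows downward; lengths in m; the calibration is good to about 2 mm. A picture is of the moment at which its call begins: read the wrist's pose just before it. get_calibration takes no time and is no camera call; for the wrist camera it gives the pose at the moment of the call.
- sign_off(): hands the job in; it is judged then, once.
The state is a dict: "t": time; "q": joint angles; "qd": joint speeds; "tau": joint torques, N m; "tcp_pos": TCP position; "tool_rot": TCP orientation; "force": force on the tool from outside, world axes, zero at the start; "ft_torque": the same for the moment, N m; "finger_gap": opening from 0.0 (shut) to 1.0 (fully open); "gripper_force": force on a finger pad.
Only numpy, scipy, OpenCV 4.12 (cv2) and the standard library are available. Lean on these libraries where they do the work, as an engineer would, in place of code of your own. Each camera call takes 0.05 s, during which the arm holds its last target. There are 200 camera calls.

## Working session

There is one attempt and no reset: what is moved stays moved. The work goes in short steps, Python scripts to look and compute and a tool call to move; the robot and the scene stay as the last step left them, time stands still between calls to the robot, and variables do not carry over. Pictures are saved under pics/ and viewed, at most 10 in all, crops included, and the job is handed in when it is done.

Besides the shell and the picture viewer there is one more tool, called after "Call:" in YAML: its name, and indented under it one key for each argument. play_rows: Moves the arm, as the interface text tells. Its arguments: {"type":"object","properties":{"rows":{"type":"array","items":{"type":"array"}},"grip_force":{"type":"number"}},"required":["rows"]}

```bash
mkdir -p pics
cat > h.py <<'E'
from station import *
import numpy as np, cv2
from scipy.spatial.transform import Rotation as R
def snap(name):
    c=get_calibration(name); p,d=snapshot(name); np.savez(name+'.npz',p=p,d=d,c=np.array(c,dtype=object)); return p,d,c
def load(name):
    z=np.load(name+'.npz',allow_pickle=True); return z['p'],z['d'],z['c'].item()
def cloud(d,c):
    f=200/np.tan(np.radians(c['vfov'])/2); v,u=np.mgrid[:400,:640]
    P=np.stack([(u-c['cx'])/f*d,(v-c['cy'])/f*d,d],-1)
    a=np.array(c['attitude']); M=R.from_quat(a).as_matrix() if a.size==4 else a.reshape(3,3)
    W=P@M.T+np.array(c['xyz']); W[d<=0]=np.nan; return W
E
python3 - <<'E'
from h import *
for n in('scene','side'):
    p,d,c=snap(n); cv2.imwrite(f'pics/{n}.png',p[:,:,::-1]); print(n,c)
s=sense(); print(s['t'],s['tcp_pos'],s['tool_rot'],s['force'])
E
```

```text
scene {'vfov': 43.38219795050412, 'cx': 307.7606990959724, 'cy': 202.234752834431, 'xyz': array([-0.09106546, -0.40730631,  1.06636702]), 'attitude': array([ 0.85904364, -0.35254069,  0.14793812, -0.34040183])}
side {'vfov': 48.79198507137387, 'cx': 324.6062164680784, 'cy': 198.23765076095094, 'xyz': array([0.21490752, 1.01955609, 0.7911169 ]), 'attitude': array([-0.1633981 ,  0.87738878, -0.44418393,  0.07868057])}
0.1 [6.24352350e-01 1.13781591e-04 2.38430933e-01] [ 7.07121339e-01  7.07091516e-01 -5.74519999e-04 -8.18245060e-04] [-0.08560566 -0.52906279 -0.81147803]
```

View pics/scene.png

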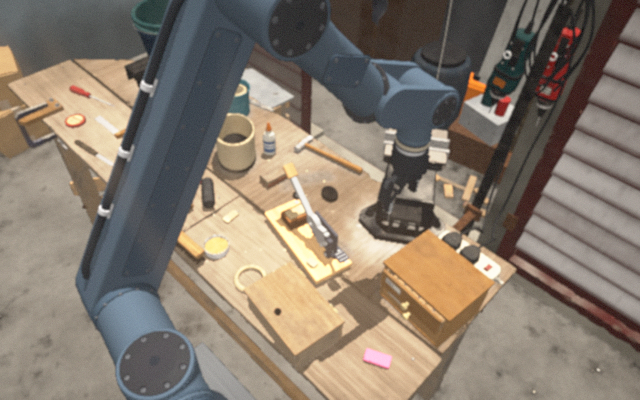

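View pics/side.png

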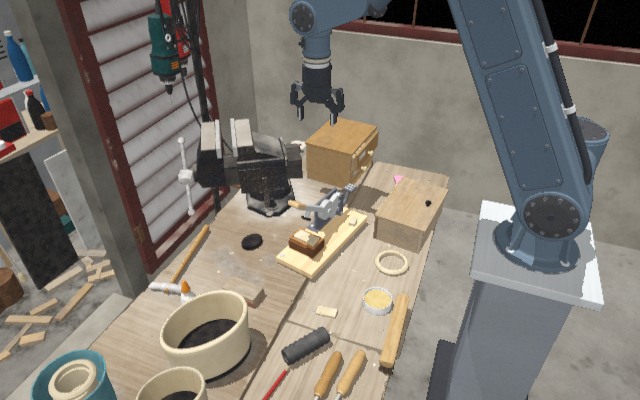

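The scene view shows the press at about (307,240), with its paddle at (291,172) and its tab at (342,255). The side view shows it at about (322,235). There are three blank-like things: the one in the nest (scene 293,216), a small bone piece on the bench (scene 231,216), and a pink one (scene 377,357). The one in the nest fits, because it is the larger of the two that aren't pink. I'll confirm it in a crop and measure the board.

Run:
```python
from h import *
p,d,c=load('scene'); a=cv2.resize(p[155:290,250:370],None,fx=4,fy=4,interpolation=cv2.INTER_CUBIC)[:540]
p2,d2,c2=load('side'); b=cv2.resize(p2[175:285,270:375],None,fx=3,fy=3,interpolation=cv2.INTER_CUBIC)
im=np.zeros((540,800,3),np.uint8); im[:,:480]=a; im[:330,480:795]=b
cv2.imwrite('pics/crop.png',im[:,:,::-1])
W=cloud(d,c); W2=cloud(d2,c2)
for n,w,pts in(('scene',W,[(291,172),(342,255),(293,216),(231,216),(270,210),(349,262),(315,278)]),('side',W2,[(298,204),(351,187),(310,238),(326,312),(300,270)])):
    for u,v in pts: print(n,u,v,np.round(w[v,u],4))
Q=[]
for w,(u0,u1,v0,v1) in((W,(255,360,185,290)),(W2,(270,375,205,280))):
    x=w[v0:v1,u0:u1].reshape(-1,3); x=x[(x[:,2]>.012)&(x[:,2]<.023)]; 
    r=cv2.minAreaRect(x[:,:2].astype(np.float32)); print(len(x),r,np.median(x[:,2])); print(np.round(cv2.boxPoints(r),3).tolist())
```

```text
scene 291 172 [0.5547 0.2828 0.1852]
scene 342 255 [0.504  0.0522 0.0987]
scene 293 216 [0.5285 0.2493 0.0637]
scene 231 216 [0.4375 0.4078 0.0079]
scene 270 210 [0.5203 0.3343 0.0275]
scene 349 262 [0.5427 0.0573 0.0295]
scene 315 278 [0.4489 0.087  0.0223]
side 298 204 [0.5462 0.3064 0.197 ]
side 351 187 [0.4983 0.0589 0.0947]
side 310 238 [0.5368 0.2634 0.0637]
side 326 312 [0.4349 0.419  0.006 ]
side 300 270 [0.5331 0.3366 0.0228]
499 ((0.5555580854415894, 0.21165373921394348), (0.3488169312477112, 0.27324461936950684), 42.83153533935547) 0.017479051411834146
[[0.33500000834465027, 0.19300000369548798], [0.5210000276565552, -0.007000000216066837], [0.7760000228881836, 0.23000000417232513], [0.5910000205039978, 0.4300000071525574]]
362 ((0.5703374147415161, 0.18071645498275757), (0.2822616994380951, 0.26290056109428406), 65.03197479248047) 0.017900510443102313
[[0.3919999897480011, 0.1080000028014183], [0.6299999952316284, -0.003000000026077032], [0.7490000128746033, 0.2529999911785126], [0.5109999775886536, 0.36399999260902405]]
```

View pics/crop.png

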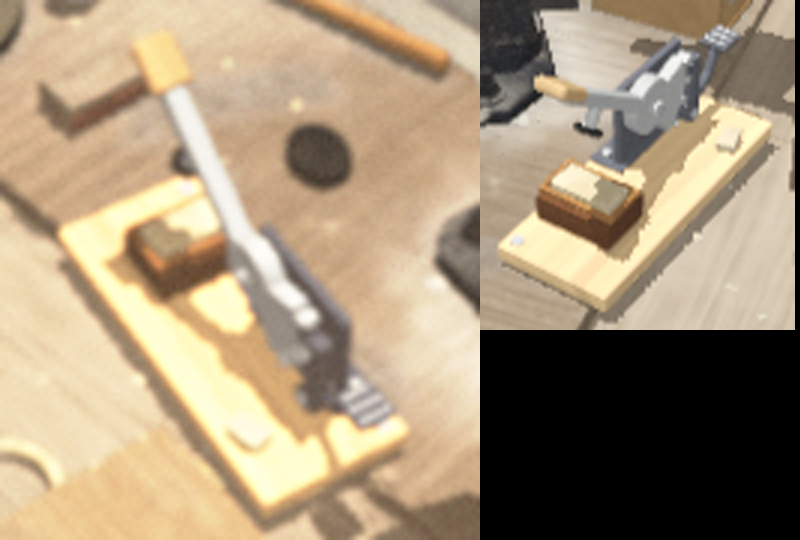

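```bash
cat >> h.py <<'E'
def ray(c,u,v,z):
    f=200/np.tan(np.radians(c['vfov'])/2); M=R.from_quat(c['attitude']).as_matrix()
    r=M@np.array([(u-c['cx'])/f,(v-c['cy'])/f,1]); o=np.array(c['xyz']); return o+r*(z-o[2])/r[2]
E
python3 - <<'E'
from h import *
from scipy.optimize import least_squares
p,d,c=load('scene');p2,d2,c2=load('side')
# far-left(+x,+y), near(-x,+y) , (-x,-y), (+x,-y)
A=[ray(c,u,v,.018)[:2] for u,v in[(265,213),(315.5,282),(351.5,261),(300,200)]]
B=[ray(c2,u,v,.018)[:2] for u,v in[(311,275),(367.7,216.2),(345,207.3),(276.7,256.7)]]
print(np.round(A,3).tolist(),np.round(B,3).tolist())
m=np.array([[.135,.055],[-.135,.055],[-.135,-.055],[.135,-.055]])
for Q in (A,B,None):
    def f(t):
        Rm=np.array([[np.cos(t[2]),-np.sin(t[2])],[np.sin(t[2]),np.cos(t[2])]]);P=m@Rm.T+t[:2]
        return ((P-np.array(Q)).ravel() if Q is not None else np.r_[(P-A).ravel(),(P-B).ravel()])
    s=least_squares(f,[.5,.2,1.6],loss='soft_l1',f_scale=.004); print(s.x,np.degrees(s.x[2]),np.round(s.fun*1e3,1))
t=s.x; np.save('press.npy',t)
Rm=np.array([[np.cos(t[2]),-np.sin(t[2])],[np.sin(t[2]),np.cos(t[2])]])
# high points in press frame
for n,cc,dd in(('scene',c,d),('side',c2,d2)):
    W=cloud(dd,cc); pf=(W[...,:2]-t[:2])@Rm; z=W[...,2]
    k=(abs(pf[...,0])<.2)&(abs(pf[...,1])<.05)&(z>.07)&(z<.215)
    x=np.c_[pf[k],z[k]]
    for lo in np.arange(-.18,.16,.02):
        q=x[(x[:,0]>=lo)&(x[:,0]<lo+.02)]
        if len(q): print(n,round(lo,2),len(q),'y',np.round(np.percentile(q[:,1],[5,50,95]),3),'z',np.round(np.percentile(q[:,2],[5,50,95]),3))
E
```

```text
[[0.508, 0.342], [0.443, 0.08], [0.557, 0.06], [0.614, 0.31]] [[0.504, 0.338], [0.441, 0.072], [0.514, 0.057], [0.608, 0.311]]
[0.53045974 0.19827523 1.33852931] 76.69208049125506 [-0.1 -0.1  2.5 -0.1 -3.9 -5.8  0.8  7. ]
[0.52236018 0.1939396  1.32306757] 75.80618771845431 [-1.9  0.4 -5.4  4.5 28.7 -7.   1.   0.1]
[0.52711073 0.19592172 1.33178176] 76.30547436451062 [-2.5 -2.3 -1.7 -1.9 -8.2 -8.3 -1.7  4.1  1.6  2.2  0.4  5.7 34.8 -4.8
  4.7  2.8]
scene -0.16 76 y [-0.021 -0.008  0.004] z [0.09  0.094 0.097]
scene -0.14 43 y [-0.02  -0.009  0.004] z [0.092 0.094 0.098]
scene -0.12 8 y [-0.011 -0.007 -0.001] z [0.078 0.086 0.097]
scene -0.1 155 y [-0.028 -0.014 -0.003] z [0.074 0.097 0.112]
scene -0.08 125 y [-0.027 -0.01  -0.002] z [0.079 0.105 0.113]
scene -0.06 115 y [-0.028 -0.006 -0.001] z [0.075 0.105 0.113]
scene -0.04 141 y [-0.027 -0.004  0.004] z [0.078 0.108 0.121]
scene -0.02 95 y [-0.027 -0.004  0.004] z [0.093 0.112 0.121]
scene -0.0 68 y [-0.013 -0.003  0.001] z [0.093 0.122 0.13 ]
scene 0.02 63 y [-0.014 -0.004  0.001] z [0.125 0.135 0.146]
scene 0.04 83 y [-0.012 -0.
[... 422 characters left out ...]
 -0.005 -0.   ] z [0.072 0.096 0.112]
side -0.08 83 y [-0.025 -0.005 -0.001] z [0.081 0.108 0.115]
side -0.06 98 y [-0.024 -0.003 -0.   ] z [0.074 0.106 0.113]
side -0.04 70 y [-0.024 -0.     0.001] z [0.073 0.105 0.118]
side -0.02 126 y [-0.023 -0.     0.007] z [0.075 0.108 0.12 ]
side -0.0 92 y [-0.026 -0.003  0.002] z [0.075 0.094 0.121]
side 0.02 31 y [-0.009  0.002  0.004] z [0.121 0.131 0.142]
side 0.04 35 y [-0.003  0.002  0.004] z [0.131 0.143 0.154]
side 0.06 89 y [-0.01  -0.     0.005] z [0.124 0.134 0.163]
side 0.08 36 y [-0.013  0.004  0.01 ] z [0.16  0.178 0.186]
side 0.1 85 y [-0.015  0.001  0.01 ] z [0.176 0.193 0.198]
side 0.12 4 y [-0.014 -0.01   0.003] z [0.193 0.193 0.194]
```

Run:
```python
from h import *
t=np.load('press.npy'); 
p,d,c=load('scene');p2,d2,c2=load('side')
C=[]
for cc,pts in((c,[(265,213),(315.5,282),(351.5,261),(300,200)]),(c2,[(311,275),(367.7,216.2),None,(276.7,256.7)])):
    C.append([ray(cc,*q,.027)[:2] if q else [np.nan]*2 for q in pts])
print(np.round(C,3).tolist())
M=np.nanmean(C,0); e1=M[0]-M[1]; e2=M[3]-M[2]; print('yaw',[np.degrees(np.arctan2(e[1],e[0])) for e in(e1,e2)],'ctr',M.mean(0))
Rm=np.array([[np.cos(t[2]),-np.sin(t[2])],[np.sin(t[2]),np.cos(t[2])]])
for n,cc,dd in(('scene',c,d),('side',c2,d2)):
    W=cloud(dd,cc); pf=(W[...,:2]-t[:2])@Rm; z=W[...,2]
    def rep(l,k):
        print(n,l,k.sum(),'world',np.round(W[k].mean(0),4),'mid',np.round((np.percentile(W[k],3,axis=0)+np.percentile(W[k],97,axis=0))/2,4),'pf range',np.round(np.percentile(pf[k],[2,98],axis=0),3).tolist())
    b=(abs(pf[...,1])<.05)
    rep('tab',b&(pf[...,0]<-.115)&(pf[...,0]>-.2)&(z>.086)&(z<.105))
    k=b&(pf[...,0]>.07)&(pf[...,0]<.17)&(z>.155)&(z<.23); rep('paddle',k)
    rep('blank',(abs(pf[...,1])<.05)&(pf[...,0]>.0)&(pf[...,0]<.13)&(z>.054)&(z<.075))
    rep('plate',b&(pf[...,0]<.03)&(pf[...,0]>-.11)&(z>.06)&(z<.12)&(pf[...,1]<-.018))
    k=(abs(pf[...,1])<.05)&(abs(pf[...,0])<.13)&(z<.035)&(z>.012); print('board z',np.percentile(z[k],[10,50,90]))
```

```text
[[[0.503, 0.336], [0.439, 0.075], [0.551, 0.056], [0.608, 0.304]], [[0.501, 0.346], [0.439, 0.083], [nan, nan], [0.603, 0.319]]]
yaw [np.float64(76.4423595345594), np.float64(77.97239125906806)] ctr [0.52438062 0.19697718]
scene tab 118 world [0.501  0.054  0.0943] mid [0.501  0.0546 0.0941] pf range [[-0.157, -0.022], [-0.129, 0.005]]
scene paddle 206 world [0.5533 0.2836 0.1836] mid [0.5545 0.2836 0.1816] pf range [[0.072, -0.02], [0.11, 0.008]]
scene blank 304 world [0.5377 0.2565 0.0613] mid [0.5397 0.2577 0.0608] pf range [[0.039, -0.026], [0.087, 0.031]]
scene plate 231 world [0.5359 0.1289 0.1011] mid [0.5383 0.1391 0.0907] pf range [[-0.098, -0.03], [-0.005, -0.021]]
board z [0.02456814 0.02743418 0.03046955]
side tab 80 world [0.5018 0.0633 0.0932] mid [0.5024 0.0616 0.0921] pf range [[-0.151, -0.021], [-0.122, 0.006]]
side paddle 136 world [0.5512 0.297  0.1851] mid [0.5544 0.2896 0.1785] pf range [[0.072, -0.017], [0.12, 0.01]]
side blank 457 world [0.5471 0.2648 0.0613] mid [0.5482 0.2429 0.0608] pf range [[0.004, -0.041], [0.096, 0.031]]
side plate 153 world [0.541  0.1572 0.0998] mid [0.541  0.1506 0.0892] pf range [[-0.088, -0.028], [0.006, -0.019]]
board z [0.02558137 0.02760362 0.03062632]
```

The crop confirms the bone blank in the nest. It is 48–60 mm long in the data, and the other non-pink piece is smaller. The board top is at z≈0.027, so its underside is about 9 mm up, and the tab top at z≈0.094 = 85+9 mm fits. I'll move above the tab with the jaws shut and check with the wrist camera.

Call:
play_rows:
  rows:
    - [[0,0,0],[14,-30,0],1]
    - [[0,0,0],[15,-31,0],1]
    - [[0,0,0],[14,-31,0],1]
    - [[0,0,0],[15,-31,0],1]
    - [[0,0,6.7],[0,0,0],1]
    - [[0,0,6.7],[0,0,0],1]
    - [[0,0,0],[0,0,0],1]
    - [[0,0,0],[0,0,0],1]

```text
t: 0.77
tcp_pos: [0.5019, 0.0581, 0.2392]
tool_rot: [0.784, 0.621, -0.0, -0.0]
force: [0.4, -0.5, 0.1]
finger_gap: -0.001
gripper_force: 0.0
```

Run:
```python
from h import *
s=sense(); p,d,c=snap('wrist'); cv2.imwrite('pics/w1.png',p[:,:,::-1]); 
print(s['t'],s['tcp_pos'],R.from_quat(s['tool_rot']).as_matrix().round(3).tolist(),s['force'],s['finger_gap'],c)
```

```text
0.7667 [0.50192626 0.05807595 0.23923805] [[0.229, 0.973, -0.0], [0.973, -0.229, -0.0], [-0.0, -0.0, -1.0]] [ 0.36972466 -0.53631407  0.11582013] -0.0008480162044192948 {'vfov': 62.036494722890296, 'cx': 316.7603776363493, 'cy': 202.68317053636017, 'xyz': array([0.5169236 , 0.12405107, 0.37371953]), 'attitude': array([ 0.98463155, -0.11333857, -0.01583422,  0.13192559])}
```

View pics/w1.png

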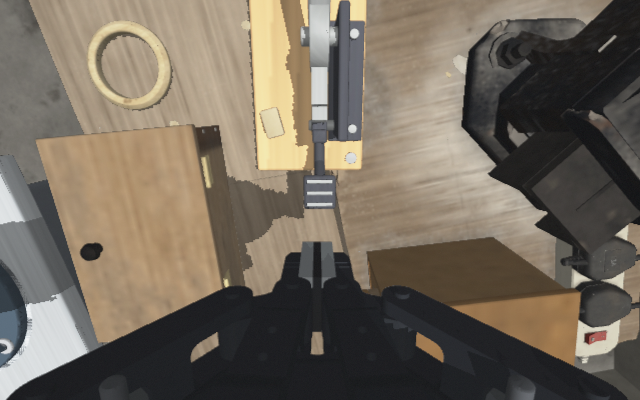

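The wrist view shows the tab at (319,192), square to the fingertips at (317,245), so the yaw matches. The wooden box (130,230) and the cabinet (470,290) stand either side, so I'll check clearance.

Run:
```python
from h import *
p,d,c=load('wrist'); W=cloud(d,c); s=sense(); T=R.from_quat(s['tool_rot']).as_matrix(); o=s['tcp_pos']
L=(W-o)@T
k=np.zeros(d.shape,bool); k[165:215,295:345]=1; k&=(W[...,2]>.086)&(W[...,2]<.103)
vv,uu=np.nonzero(k)
print('tab',k.sum(),'world',W[k].mean(0),'pix',uu.min(),uu.max(),vv.min(),vv.max(),'tool range',np.percentile(L[k],[1,99],axis=0).round(4).tolist())
for u,v in((319,177),(319,207),(304,192),(335,192),(60,150),(200,140),(220,270),(372,255),(490,243),(560,290),(400,255)): print(u,v,W[v,u].round(3),L[v,u].round(3))
for n in('scene','side'):
    pp,dd,cc=load(n); w=cloud(dd,cc); l=(w-o)@T; z=w[...,2]
    k=(z>.08)&(z<.3)&(l[...,0]<-.03)&(l[...,0]>-.3)&(abs(l[...,1])<.25)
    for sg in(-1,1):
        q=l[k&(sg*l[...,1]>0.0)]; q=q[q[:,0]<-.04]
        if len(q): print(n,sg,len(q),np.percentile(q,[1,99],axis=0).round(3).tolist())
```

```text
tab 1107 world [0.503522   0.05942319 0.09459973] pix 303 335 173 208 tool range [[-0.0135, -0.0129, 0.1423], [0.0157, 0.0149, 0.148]]
319 177 [0.506 0.072 0.095] [0.014 0.001 0.145]
319 207 [0.5   0.046 0.095] [-0.012  0.001  0.145]
304 192 [0.491 0.061 0.093] [ 0.001 -0.012  0.146]
335 192 [0.517 0.055 0.093] [0.001 0.015 0.147]
60 150 [0.295 0.143 0.087] [ 0.036 -0.221  0.153]
200 140 [0.408 0.124 0.067] [ 0.043 -0.107  0.172]
220 270 [0.392 0.002 0.08 ] [-0.08  -0.094  0.159]
372 255 [ 0.542 -0.045  0.02 ] [-0.091  0.063  0.219]
490 243 [ 0.674 -0.059  0.024] [-0.074  0.194  0.215]
560 290 [ 0.675 -0.054  0.135] [-0.07   0.194  0.104]
400 255 [ 0.572 -0.048  0.03 ] [-0.087  0.092  0.209]
scene -1 2940 [[-0.159, -0.232, 0.143], [-0.041, -0.094, 0.159]]
scene 1 6812 [[-0.282, 0.043, -0.051], [-0.049, 0.222, 0.158]]
side -1 1176 [[-0.153, -0.233, 0.142], [-0.041, -0.096, 0.158]]
side 1 2719 [[-0.273, 0.04, -0.031], [-0.048, 0.213, 0.158]]
```

The tab centre is 1 mm off in x and y, and contact should come after about 137 mm of descent. The box and cabinet are clear. I'll descend to just above it.

Call:
play_rows:
  rows:
    - [[0,0,0],[1,1,32],1]
    - [[0,0,0],[0,0,35],1]
    - [[0,0,0],[0,0,35],1]
    - [[0,0,0],[0,0,28],1]
    - [[0,0,0],[0,0,4],1]
    - [[0,0,0],[0,0,0],1]

```text
t: 1.32
tcp_pos: [0.5024, 0.0585, 0.1038]
tool_rot: [0.785, 0.62, -0.002, -0.002]
force: [0.1, 0.2, 0.4]
finger_gap: 0.001
gripper_force: 0.0
```

Call:
play_rows:
  rows:
    - [[0,0,0],[0,0,3],1]
    - [[0,0,0],[-1,0,3],1]
    - [[0,0,0],[-1.5,0,3],1]
    - [[0,0,0],[-1.5,0,3],1]
    - [[0,0,0],[-1.5,0,3],1]
    - [[0,0,0],[-1.5,0,3],1]

```text
t: 1.82
tcp_pos: [0.5026, 0.0493, 0.09]
tool_rot: [0.784, 0.621, -0.0, 0.003]
force: [-5.6, -12.7, 12.4]
finger_gap: 0.0
gripper_force: 7.8
```

Call:
play_rows:
  rows:
    - [[0,0,0],[-1.5,0,3],1]
    - [[0,0,0],[-1.5,0,3],1]
    - [[0,0,0],[-1.5,0,3],1]
    - [[0,0,0],[0,0,0],1]

```text
t: 2.15
tcp_pos: [0.5014, 0.0441, 0.0805]
tool_rot: [0.784, 0.621, -0.001, 0.003]
force: [-2.9, -14.1, 9.3]
finger_gap: -0.001
gripper_force: 6.7
```

Call:
play_rows:
  rows:
    - [[0,0,0],[-1,0,3],1]
    - [[0,0,0],[-1,0,3],1]
    - [[0,0,0],[0,0,0],1]

```text
t: 2.4
tcp_pos: [0.5016, 0.0433, 0.0785]
tool_rot: [0.784, 0.621, 0.001, 0.003]
force: [-9.1, -8.4, 42.8]
finger_gap: -0.002
gripper_force: 21.5
```

The force jump to 43 N after about 24 mm of tip travel means the stop is reached. Lifting straight off and checking.

Call:
play_rows:
  rows:
    - [[0,0,0],[0,0,-8],1]
    - [[0,0,0],[-1,0,-15],1]
    - [[0,0,0],[0,0,-35],1]
    - [[0,0,0],[0,0,-40],1]
    - [[0,0,0],[0,0,-40],1]
    - [[0,0,0],[0,0,-20],1]
    - [[0,0,0],[0,0,0],1]

```text
t: 2.98
tcp_pos: [0.5036, 0.0444, 0.237]
tool_rot: [0.785, 0.62, 0.005, 0.005]
force: [0.6, 0.1, 0.1]
finger_gap: -0.001
gripper_force: 0.0
```

Run:
```python
from h import *
s=sense(); p,d,c=snap('wrist'); cv2.imwrite('pics/w2.png',p[:,:,::-1]); W=cloud(d,c)
k=np.zeros(d.shape,bool); k[130:260,280:360]=1
T=R.from_quat(s['tool_rot']).as_matrix(); L=(W-s['tcp_pos'])@T
t=np.array([.5035,.0594]); e=np.array([np.cos(np.radians(76.7)),np.sin(np.radians(76.7))]); n=np.array([-e[1],e[0]])
a=(W[...,:2]-t)@e; b=(W[...,:2]-t)@n
k=(a>-.06)&(a<.025)&(abs(b)<.013)&(W[...,2]>.045)&(W[...,2]<.11)
print(s['tcp_pos'],s['force'],k.sum())
for lo in np.arange(-.05,.025,.005):
    q=W[k&(a>=lo)&(a<lo+.005)]
    if len(q)>5: print(round(lo,3),len(q),np.percentile(q[:,2],[10,50,90]).round(4))
```

```text
[0.50361913 0.04441768 0.23700792] [0.55893138 0.07894547 0.13855264] 1072
-0.03 110 [0.0615 0.0636 0.0655]
-0.025 129 [0.0643 0.0653 0.0665]
-0.02 131 [0.0664 0.0683 0.0693]
-0.015 124 [0.0686 0.0697 0.0709]
-0.01 142 [0.071  0.0725 0.0737]
-0.005 157 [0.0672 0.0721 0.0734]
-0.0 67 [0.0613 0.0639 0.066 ]
0.005 64 [0.0573 0.0601 0.0623]
0.01 65 [0.053  0.0558 0.058 ]
0.02 82 [0.0927 0.094  0.0956]
```

View pics/w2.png

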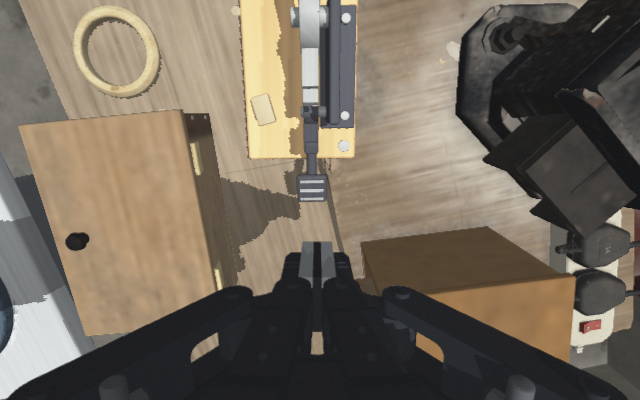

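The tab is down. Its top face slopes by about 0.43 rad (z 0.0636 to 0.0725 over 20 mm, which matches the 0.42 stop), at (312,187), and nothing else has moved. Now I'll go towards the paddle, higher up, and take one look.

Call:
play_rows:
  rows:
    - [[0,0,0],[0,0,-40],1]
    - [[0,0,0],[20,0,-30],1]
    - [[0,0,0],[40,0,0],1]
    - [[0,0,0],[40,-2,0],1]
    - [[0,0,0],[40,-2,0],1]
    - [[0,0,0],[30,0,0],1]
    - [[0,0,0],[0,0,0],1]
    - [[0,0,0],[0,0,0],1]

```text
t: 3.7
tcp_pos: [0.5344, 0.2123, 0.2989]
tool_rot: [0.784, 0.621, -0.001, -0.0]
force: [0.4, -0.6, -0.1]
finger_gap: -0.0
gripper_force: 0.0
```

Run:
```python
from h import *
s=sense(); p,d,c=snap('wrist'); cv2.imwrite('pics/w3.png',p[:,:,::-1]); W=cloud(d,c)
T=R.from_quat(s['tool_rot']).as_matrix(); L=(W-s['tcp_pos'])@T
print(s['t'],s['tcp_pos'],T.round(3).tolist())
h=cv2.cvtColor(p,cv2.COLOR_RGB2HSV)
k=(W[...,2]>.17)&(W[...,2]<.23)&(L[...,0]>.02)&(L[...,0]<.16)&(abs(L[...,1])<.04)
vv,uu=np.nonzero(k); print(k.sum(),uu.min(),uu.max(),vv.min(),vv.max())
for lo in np.arange(.02,.16,.008):
    m=k&(L[...,0]>=lo)&(L[...,0]<lo+.008)
    if m.sum()>5: print(round(lo,3),m.sum(),'y',np.percentile(L[m][:,1],[2,98]).round(4),'z',np.percentile(W[m][:,2],[5,50,95]).round(4),'sat',h[m][:,1].mean().round())
```

```text
3.7 [0.53444004 0.2122616  0.29885236] [[0.228, 0.974, -0.002], [0.974, -0.228, -0.001], [-0.001, -0.002, -1.0]]
2418 301 345 60 124
0.052 9 y [-0.0013  0.0085] z [0.17   0.1702 0.1712] sat 4.0
0.06 223 y [-0.0055  0.0123] z [0.1706 0.1734 0.1789] sat 22.0
0.068 479 y [-0.0102  0.0177] z [0.1795 0.1826 0.1856] sat 109.0
0.076 504 y [-0.0106  0.0179] z [0.1851 0.1883 0.1911] sat 109.0
0.084 588 y [-0.0108  0.0178] z [0.1907 0.194  0.1972] sat 109.0
0.092 541 y [-0.0107  0.0174] z [0.1947 0.1974 0.1991] sat 108.0
0.1 74 y [-0.0084  0.0157] z [0.1907 0.193  0.1949] sat 95.0
```

View pics/w3.png

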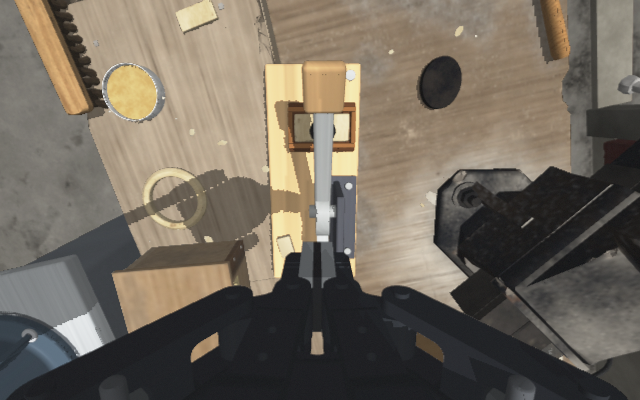

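The paddle is at (324,86). Its face centre is about 82 mm ahead in tool x and 3.5 mm in y, at z≈0.191 with a 35° slope, so the lever is slightly into its free play. That puts the pivot at tool x≈-32 mm. Moving above the paddle, then along the arc.

Call:
play_rows:
  rows:
    - [[0,0,0],[40,2,0],1]
    - [[0,0,0],[40,1.5,0],1]
    - [[0,0,0],[2,0,35],1]
    - [[0,0,0],[0,0,35],1]
    - [[0,0,0],[0,0,16],1]
    - [[0,0,0],[0,0,0],1]

```text
t: 4.25
tcp_pos: [0.5542, 0.2873, 0.2089]
tool_rot: [0.785, 0.619, -0.006, -0.002]
force: [-0.3, 0.2, 0.1]
finger_gap: 0.0
gripper_force: 0.0
```

Call:
play_rows:
  rows:
    - [[0,0,0],[0,0,4],1]
    - [[0,0,0],[1,0,5],1]
    - [[0,0,0],[4,0,7],1]
    - [[0,0,0],[5,0,8],1]
    - [[0,0,0],[5,0,9],1]
    - [[0,0,0],[4,0,9],1]

```text
t: 4.75
tcp_pos: [0.5641, 0.3098, 0.1743]
tool_rot: [0.785, 0.62, 0.003, 0.001]
force: [0.6, 1.9, 5.6]
finger_gap: -0.001
gripper_force: 2.3
```

The lever is moving with about 6 N. Continuing along the arc.

Call:
play_rows:
  rows:
    - [[0,0,0],[3,0,9],1]
    - [[0,0,0],[3,0,9],1]
    - [[0,0,0],[2,0,9],1]
    - [[0,0,0],[2,0,9],1]
    - [[0,0,0],[1,0,9],1]
    - [[0,0,0],[1,0,6],1]
    - [[0,0,0],[0,0,0],1]

```text
t: 5.33
tcp_pos: [0.5658, 0.3208, 0.1212]
tool_rot: [0.785, 0.62, 0.001, 0.0]
force: [0.7, -0.5, 1.2]
finger_gap: 0.002
gripper_force: 0.2
```

Call:
play_rows:
  rows:
    - [[0,0,0],[0,0,4],1]
    - [[0,0,0],[0,0,3],1]
    - [[0,0,0],[0,0,0],1]

```text
t: 5.58
tcp_pos: [0.5653, 0.3202, 0.1143]
tool_rot: [0.785, 0.62, 0.0, 0.0]
force: [0.4, 0.8, 2.6]
finger_gap: -0.001
gripper_force: 1.2
```

Call:
play_rows:
  rows:
    - [[0,0,0],[0,0,2],1]
    - [[0,0,0],[0,0,2],1]
    - [[0,0,0],[0,0,0],1]

```text
t: 5.83
tcp_pos: [0.5653, 0.3202, 0.113]
tool_rot: [0.785, 0.62, 0.001, 0.0]
force: [-2.6, 0.4, 14.4]
finger_gap: 0.003
gripper_force: 7.6
```

Call:
play_rows:
  rows:
    - [[0,0,0],[0,0,2],1]
    - [[0,0,0],[0,0,0],1]

```text
t: 6.0
tcp_pos: [0.5654, 0.3202, 0.1128]
tool_rot: [0.785, 0.62, 0.001, 0.0]
force: [-4.9, 1.2, 23.8]
finger_gap: 0.003
gripper_force: 12.0
```

The lever has bottomed at tip z≈0.105, where 0.104 was expected. One more small press, then up and back for a check.

Call:
play_rows:
  rows:
    - [[0,0,0],[0,0,2],1]
    - [[0,0,0],[0,0,0],1]
    - [[0,0,0],[0,0,-10],1]
    - [[0,0,0],[0,0,-25],1]
    - [[0,0,0],[0,0,-40],1]
    - [[0,0,0],[0,0,-40],1]
    - [[0,0,0],[-30,0,-40],1]
    - [[0,0,0],[-40,0,-30],1]
    - [[0,0,0],[-40,0,0],1]
    - [[0,0,0],[0,0,0],1]
    - [[0,0,0],[0,0,0],1]

```text
t: 6.92
tcp_pos: [0.5405, 0.2219, 0.2791]
tool_rot: [0.786, 0.618, -0.002, -0.0]
force: [0.2, -0.1, 0.0]
finger_gap: -0.002
gripper_force: 0.0
```

Run:
```python
from h import *
s=sense(); p,d,c=snap('wrist'); W=cloud(d,c)
p2,d2,c2=snap('side')
T=R.from_quat(s['tool_rot']).as_matrix(); L=(W-s['tcp_pos'])@T
im=np.zeros((400,790,3),np.uint8); im[:,:400]=p[:, 120:520]; im[:330,400:790]=cv2.resize(p2[175:285,265:395],(390,330),interpolation=cv2.INTER_CUBIC)
cv2.imwrite('pics/w4.png',im[:,:,::-1])
print(s['t'],s['tcp_pos'],s['force'])
h=cv2.cvtColor(p,cv2.COLOR_RGB2HSV)
e=np.array([.228,.974]); n=np.array([-.974,.228]); o=np.array([.5653,.3202])
a=(W[...,:2]-o)@e;b=(W[...,:2]-o)@n
for lo in np.arange(-.13,.03,.01):
    k=(a>=lo)&(a<lo+.01)&(abs(b)<.006)&(W[...,2]>.05)&(W[...,2]<.14)
    if k.sum()>5: print(round(lo,3),k.sum(),np.percentile(W[k][:,2],[10,50,90]).round(4))
```

```text
6.9167 [0.54054709 0.22194047 0.279057  ] [ 0.21164589 -0.11568724  0.00863871]
-0.13 178 [0.1024 0.1092 0.1144]
-0.12 131 [0.1004 0.1017 0.1025]
-0.11 129 [0.1004 0.1016 0.1024]
-0.1 140 [0.1005 0.1016 0.1025]
-0.09 132 [0.1004 0.1017 0.1027]
-0.08 142 [0.1005 0.1018 0.1026]
-0.07 143 [0.1003 0.1016 0.1024]
-0.06 143 [0.1004 0.1016 0.1026]
-0.05 143 [0.1004 0.1018 0.1025]
-0.04 142 [0.1004 0.1017 0.1026]
-0.03 162 [0.1004 0.1015 0.1027]
-0.02 167 [0.1008 0.1037 0.1053]
-0.01 169 [0.104  0.1049 0.1058]
-0.0 180 [0.1038 0.1047 0.1056]
0.01 168 [0.1035 0.1046 0.1057]
0.02 14 [0.1015 0.1023 0.1029]
```

View pics/w4.png

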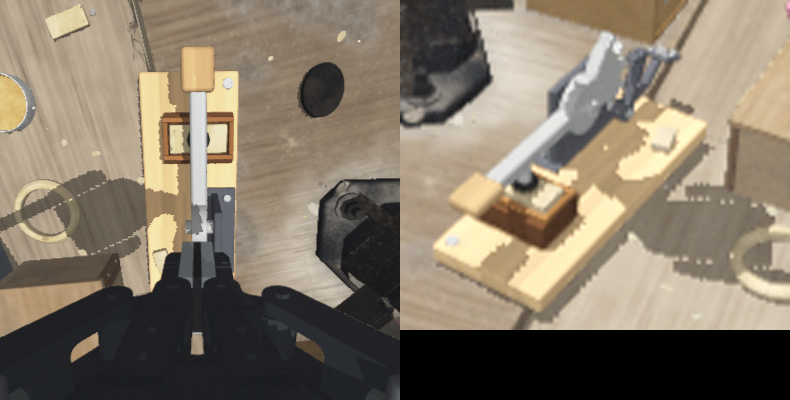

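The lever is level, with a flat z of 0.1017 along the arm and 0.1047 on the paddle. The foot rests on the blank at (200,140) in the left panel, the tab is still down, the bystanders are where they were, and the arm touches nothing.

```bash
python3 -c "
from station import *
print(sign_off())"
```

```text
the job is handed in; nothing more can be done
None
```

The job is handed in: I pressed the pawl tab down to its stop and left it there, then lowered the lever until it was level with its rubber foot on the bone blank, in about 7 s of robot time.

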